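# Pop the coin drawer and catch it

### The job

Press the red button on the little blue coin till with one finger, and with the other finger catch the white drawer front as it springs out, before the drawer runs all the way open. Finish holding still like that: button kept down, drawer partly open and resting against the other finger. Only touch the till, do not lift or shove it, and leave the things round it alone.

Things in the scene. Friction and masses are not known exactly. Their poses are not given: they have to be found in the camera images.
- till: blue metal coin till, loose on the table, 1.1 to 2.2 kg; case 104 mm along its x, 118 mm along its y (y from -90 to +28), 38 mm high. Origin on its underside, straight below the centre of the red button; z up; y is the way the drawer springs out
- release_top (a point): centre of the top of the red round button (28 mm wide) on the till's deck, 52 mm above the table when up; it moves with the button, which is 44 mm up when fully down
- release (a joint): travel of the button, m, 0 up to 0.008 fully down; a spring pushes it up (2 N at first, 4 N fully down, a little more where the catch rubs). At about 0.006 down the drawer is let go; let up, it rises by itself
- drawer (a joint): how far the drawer has come out along the till's +y, m: 0 shut (held by the catch) to 0.075 fully open. Once let go, a spring of about 2.5 N drives it out at about 50 mm/s with no pause, so the catching finger must already stand in its way; nothing else stops it
- drawer_plate (a point): middle of the top edge of the outer face of the drawer's upright white plate (60 mm wide along the till's x, 8 mm thick, top 85 mm above the table, yellow patch outside). Drawer shut: outer face 38 mm, inner face 30 mm from the button's centre along the till's +y. A finger tip at the button's height is met by the plate. The drawer front below it is 100 mm wide. Moves with the drawer
- weight: small brass scale weight with a knob, 32 mm wide, 40 mm high; loose, a bystander to leave alone; origin under its centre
- tin: flat round brass-coloured tin, 58 mm wide, 22 mm high; loose, a bystander to leave alone; origin under its centre
- stub: red and white stub candle, 45 mm wide, 32 mm high; loose, a bystander to leave alone; origin under its centre
- reel: wooden thread spool, 34 mm wide, 40 mm high; loose, a bystander to leave alone; origin under its centre
- cup: white porcelain egg cup, 47 mm wide, 56 mm high; loose, a bystander to leave alone; origin under its centre
- caddy: red lacquered tin, 62 mm wide, 64 mm high; loose, a bystander to leave alone; origin under its centre
There are look-alikes about, which are no part of the job. Several things look just like the till: the one meant starts nearest to the robot's base.

How it is judged (in metres and radians):
On the way, in this order (a step that is already met when the one before it is completed fails the run):
1. the button is being pressed by a finger, the drawer still shut (value of joint release above 0.003 m and value of joint drawer below 0.004 m and contact force between the fingers and release above 0.5 N), for 0.02 s.
2. the drawer has popped out and rests against the other finger (value of joint drawer between 0.005 and 0.06 m and velocity of joint drawer between -0.004 and 0.004 m/s and contact force between the fingers and drawer above 0.5 N and value of joint release above 0.004 m and contact force between the fingers and release above 0.5 N), for 0.3 s.
At the end, for the whole second after the job is handed in: The button is held at least 4 mm down by a finger, the drawer stands 5 to 60 mm out, still, pressed against a finger (over 0.5 N); the till stands level on the table within 30 mm of where it was, and the six small things round it are where they were (within 30 mm) (all of step 2 and distance of each of till, weight, tin, stub, reel, cup, caddy from where it was at the start of the episode below 0.03 m and angle between till's own z axis and vertical below 0.08 rad and height (world z) of till below 0.008 m); the arm keeps its last pose, push and grip.
It fails at once if the drawer runs open past 65 mm (value of joint drawer above 0.065 m).
It fails at once if the till is lifted, tipped or shoved more than 30 mm (height (world z) of till above 0.01 m or angle between till's own z axis and vertical above 0.12 rad or distance of till from where it was at the start of the episode above 0.03 m).
It fails at once if one of the small things is moved or lifted more than 30 mm (distance of any of weight, tin, stub, reel, cup, caddy from where it was at the start of the episode above 0.03 m).
It also fails if it takes over 32 s, if anything falls off the work surface, if the arm or the gripper's body presses on something with over 40 N, if the wrist force passes 120 N, or if a joint passes its speed limit or range.

### The arm

A 6-joint arm with a two-finger parallel gripper is mounted at the origin on the work surface; the furniture and walls round the work are solid. World frame = base frame: x ahead of the robot, y to its left, z up, the work surface at z = 0. Lengths are in m, angles in degrees, forces in N, time in s.
With the tool pointing down it reaches from about 0.4 to 0.825 m from the base axis. Payload 7 kg.
Tool frame: the origin (TCP) lies at the very end of the fingers, on their centre line; the grasp point (between the pads) lies 19 mm behind it; z points along the fingers, y is the line along which they close (so a half turn about z gives the same grasp; the last joint's range is limited). The gripper opens to 88 mm and grips with 3 to 60 N. Pads are 19 mm wide; open, the fingers measure 130 mm over their backs; the gripper's body (78 mm by 193 mm) begins 47 mm behind the grasp point.
Start: joints at [-49.154, 20.546, 0.682, 0, -70.136, -16.507], TCP at [0.278, -0.615, 0.227] pointing down, gripper open.
Joint ranges: [-176.03, 176.03], [-82.01, 121.73], [-58.28, 71.71], [-173.87, 95.51], [-174.79, -0.11], [-173.66, 173.66]. Speed limits (degrees/s): [136.94, 136.94, 172.46, 180, 180, 180].

### API

Orientations are given as [roll, pitch, yaw] about the fixed x, y, z axes, in that order (R = Rz(yaw) Ry(pitch) Rx(roll)).
In Python, from plant import get_state, capture, close_job, regions_of gives the robot as it stands.
- The arm moves only by the tool jog_arm, never from a script. Its argument "moves" is a list of rows, each a list of 3 entries, a list of its own where there are three numbers: the shift along the tool's x, y, z in cm, then the turn about the tool's z in degrees, then the finger opening in cm, from 0 to 8.76. A call has 1 to 12 rows; each row shifts and turns the commanded pose from where the row before left it, along the tool's axes as they then stand; what a row does not reach is not made up. A row lasts 1/8 s, in which the tool goes at most 62.5 mm and 10.7 degrees, less where a joint would pass 70% of its speed; a pose out of reach is approached as far as the arm can. A call is refused whole if a number of a shift passes 6.25 or a number of a turn 10.7, either way. A call with a gripper value outside its range is refused whole. The fingers move at their own pace and stop on an object; "newtons" is the grip in N (left out, the last holds). Time passes only in rows, so rows that do not move let the fingers close. It gives the time, the measured TCP pose, the force, the opening and the grip force at its end, in the units of the state.
- get_state(): the state, without advancing time (a new reading comes with each control period).
- capture(name): name is "scene" or "top"; returns a dict with "pixels" (420x560x3 uint8, blue, green, red), "mtx" (3x3 intrinsics, pixels), "world_from_camera" (4x4, takes a point from camera to world coordinates). Camera axes: x right, y down, z forward; pixel columns grow to the right and rows downward; lengths in m; the calibration is good to about 2 mm. A picture is of the moment at which its call begins. There is no depth.
- close_job(): hands the job in; it is judged then, once.
Trained networks look in a picture, given as the dict that the camera call returned (one of the last four; its "shot" number tells which), for a name from the list of things; names that differ only in an ending like _2 or _b are one class to them, and where a whole thing is asked for, a point or a joint stands for the part that bears it (a point fixed in the world has none). Each returns a list of dicts, best first, with "confidence" (0 to 1); they miss things now and then, are a little off and sometimes report something else, mostly with a low value. They report only what shows in the picture. A call takes as long as a camera call. They do not tell look-alikes from the thing itself.
- regions_of(picture, thing): "pixels" (420x560 bool, what is visible of it) and "pixel" ([column, row] in pixels, amid what is visible of it).
The state is a dict: "time_s": time; "joints": joint angles; "qd": joint speeds; "joint_torque": joint torques, N m; "tcp_pos": TCP position; "eef_rot": TCP orientation; "contact_force": force on the tool from outside, world axes, zero at the start; "moment": the same for the moment, N m; "gripper_width": finger opening in m; "gripper_force": force on a finger pad.
Only numpy, scipy, OpenCV 4.12 (cv2) and the standard library are available. Lean on these libraries where they do the work, as an engineer would, in place of code of your own. Each camera call takes 0.05 s, during which the arm holds its last target. There are 200 camera calls.

## Working session

There is one attempt and no reset: what is moved stays moved. The work goes in short steps, Python scripts to look and compute and a tool call to move; the robot and the scene stay as the last step left them, time stands still between calls to the robot, and variables do not carry over. Pictures are saved under pics/ and viewed, at most 10 in all, crops included, and the job is handed in when it is done.

Besides the shell and the picture viewer there is one more tool, called as a command line: name --argument value ..., lists and objects as JSON in quotes. jog_arm: Moves the arm, as the interface text tells. Its arguments: {"type":"object","properties":{"moves":{"type":"array"},"newtons":{"type":"number"}},"required":["moves"]}

```bash
mkdir -p pics; cat > h.py <<'E'
import numpy as np, cv2
from plant import *
def ray(p,uv,z):
    K=p["mtx"];T=p["world_from_camera"]
    d=T[:3,:3]@np.linalg.inv(K)@np.array([uv[0],uv[1],1.]);o=T[:3,3]
    return o+d*(z-o[2])/d[2]
E
python3 - <<'E'
from h import *
for n in("scene","top"):
    p=capture(n);cv2.imwrite(f"pics/{n}.png",p["pixels"])
    print(n,p["world_from_camera"][:3,3].round(3))
    for t,z in(("till",.04),("release_top",.052),("drawer_plate",.085),("weight",.02),("tin",.022),("stub",.032),("reel",.02),("cup",.03),("caddy",.03)):
        try:
            for r in regions_of(p,t): print(t,round(r["confidence"],2),np.round(r["pixel"]),r["pixels"].sum(),ray(p,r["pixel"],z).round(3)[:2])
        except Exception as e: print(t,e)
E
```

```text
scene [0.197 0.564 0.862]
till 0.85 [299. 225.] 2080 [ 0.509 -0.015]
till 0.74 [286. 171.] 1740 [ 0.639 -0.158]
release_top 0.5 [294. 160.] 72 [ 0.636 -0.194]
release_top 0.49 [294. 225.] 58 [0.515 0.001]
drawer_plate 0.77 [305. 155.] 149 [ 0.602 -0.197]
drawer_plate 0.74 [289. 242.] 720 [0.485 0.071]
weight 0.71 [249. 347.] 327 [0.437 0.297]
weight 0.47 [262. 211.] 179 [ 0.622 -0.017]
stub 0.76 [239. 238.] 312 [0.613 0.094]
reel 0.77 [250. 350.] 284 [0.433 0.3  ]
reel 0.23 [301. 227.] 2134 [ 0.51  -0.027]
cup 0.92 [213. 322.] 578 [0.531 0.296]
caddy 0.75 [338. 149.] 593 [ 0.564 -0.326]
top [ 0.411 -0.016  1.135]
till 0.69 [276. 240.] 2454 [ 0.513 -0.013]
till 0.58 [340. 180.] 2506 [ 0.653 -0.165]
release_top 0.61 [354. 184.] 115 [ 0.64  -0.195]
release_top 0.5 [268. 241.] 99 [0.511 0.006]
drawer_plate 0.51 [254. 241.] 202 [0.507 0.036]
drawer_plate 0.48 [366. 189.] 118 [ 0.622 -0.216]
weight 0.53 [279. 194.] 153 [ 0.626 -0.021]
tin 0.57 [301. 284.] 502 [ 0.412 -0.07 ]
stub 0.56 [233. 193.] 281 [0.625 0.088]
reel 0.68 [134. 277.] 215 [0.43  0.319]
cup 0.85 [139. 231.] 403 [0.537 0.308]
caddy 0.73 [408. 215.] 790 [ 0.571 -0.325]
```

View pics/top.png

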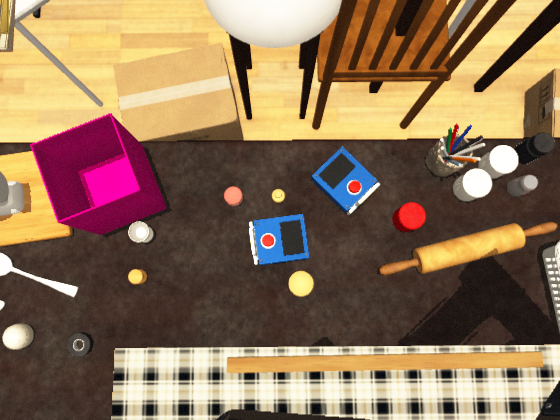

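View pics/scene.png

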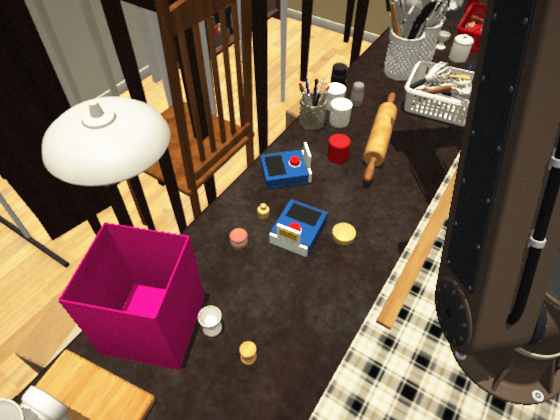

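Two things look like the till: A at top (276,240), about 0.51 m from the base, and B at top (345,180), about 0.67 m. A is nearest the base, so it's the one meant. I'll measure its button and axis and confirm with a crop.

```bash
python3 - <<'E'
from h import *
for n,box in(("top",(235,325,200,280)),("scene",(260,335,190,265))):
    p=capture(n);im=p["pixels"].astype(int);b,g,r=im[...,0],im[...,1],im[...,2]
    x0,x1,y0,y1=box;w=np.zeros(b.shape,bool);w[y0:y1,x0:x1]=1
    red=w&(r>130)&(g<90)&(b<90)
    v,u=np.nonzero(red);B=ray(p,((u.min()+u.max())/2,(v.min()+v.max())/2),.051);print(n,"red",red.sum(),u.min(),u.max(),v.min(),v.max(),B.round(4), ray(p,(u.mean(),v.mean()),.051).round(4))
    t=[q for q in regions_of(p,"till") if x0<q["pixel"][0]<x1 and y0<q["pixel"][1]<y1]
    blue=w&(b>100)&(b>r+60)
    c,_=cv2.findContours(cv2.morphologyEx((blue|red).astype(np.uint8),cv2.MORPH_CLOSE,np.ones((13,13))),0,2)
    c=max(c,key=cv2.contourArea)[:,0]
    P=np.array([ray(p,q,.038)[:2] for q in c],np.float32)*1000
    R=cv2.minAreaRect(P);print(R,cv2.boxPoints(R).round())
    crop=p["pixels"][y0:y1,x0:x1];cv2.imwrite(f"pics/c_{n}.png",cv2.resize(crop,None,fx=6,fy=6,interpolation=2))
s=get_state();print(s["tcp_pos"],s["eef_rot"],s["gripper_width"],s["contact_force"],s["time_s"])
E
```

```text
top red 98 239 273 201 245 [0.5519 0.0322 0.051 ] [0.5135 0.0064 0.051 ]
((516.180419921875, -24.7376708984375), (105.00618743896484, 117.51760864257812), 7.1726274490356445) [[457.  27.]
 [471. -90.]
 [576. -76.]
 [561.  40.]]
scene red 53 290 299 223 230 [0.5121 0.0022 0.051 ] [5.123e-01 5.000e-04 5.100e-02]
((515.8499755859375, -27.292404174804688), (104.75875091552734, 119.18753814697266), 7.090667247772217) [[457.  25.]
 [471. -93.]
 [575. -80.]
 [560.  38.]]
[ 0.2781749  -0.61499188  0.22656433] [ 1.79999915e+02 -2.52226724e-04 -1.55662843e+02] 0.08767765530353176 [-0.44458993  0.55924359 -0.72345091] 1.2
```

View pics/c_top.png

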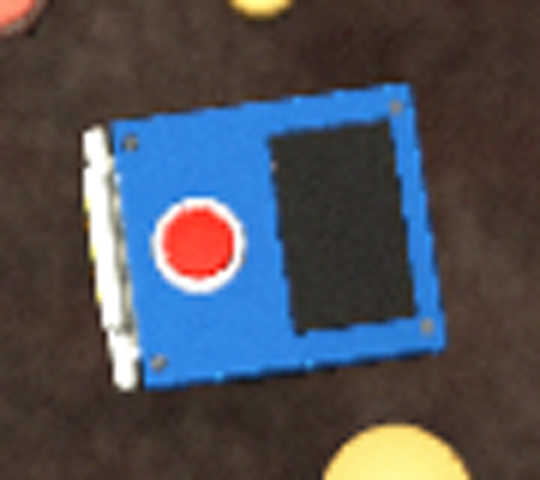

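The crop shows the nearest till. Its red button is at about top (268,240) and the white plate is on the left, facing world +y, so its yaw is about 7°.

jog_arm --moves '[[[0, 0, 0], 8.6, 6], [[0, 0, 0], 8.6, 6], [[-2.2, 4.4, 0], 0, 6], [[-2.2, 4.4, 0], 0, 6], [[-2.2, 4.4, 0], 0, 6], [[-2.2, 4.4, 0], 0, 6], [[-2.2, 4.4, 0], 0, 6], [[-2.2, 4.4, 0], 0, 6], [[-2.2, 4.4, 0], 0, 6], [[-2.2, 4.4, 0], 0, 6], [[-2.2, 4.4, 0], 0, 6], [[-2.2, 4.4, 0], 0, 6]]' --newtons 40

```text
time_s: 2.7
tcp_pos: [0.4422, -0.1495, 0.227]
eef_rot: [-180.0, 0.1, -172.9]
contact_force: [0.7, 0.2, -0.2]
gripper_width: 0.06
gripper_force: 0.0
```

jog_arm --moves '[[[-2.2, 4.5, 0], 0, 6], [[-2.2, 4.5, 0], 0, 6], [[-2.2, 4.5, 0], 0, 6], [[-2.2, 4.6, 0], 0, 6], [[0, 0, 4], 0, 6], [[0, 0, 4], 0, 6], [[0, 0, 3], 0, 6], [[0, 0, 0], 0, 6]]'

```text
time_s: 3.7
tcp_pos: [0.5052, 0.0389, 0.1148]
eef_rot: [-179.9, -0.2, -172.9]
contact_force: [0.2, -0.4, 0.8]
gripper_width: 0.0604
gripper_force: 0.0
```

```bash
python3 - <<'E'
from h import *
for n,(x0,x1,y0,y1) in(("top",(215,345,180,280)),("scene",(230,360,160,270))):
    p=capture(n);cv2.imwrite(f"pics/d_{n}.png",cv2.resize(p["pixels"][y0:y1,x0:x1],None,fx=5,fy=5,interpolation=2))
s=get_state();print(s["tcp_pos"],s["eef_rot"],s["gripper_width"],s["contact_force"])
E
```

```text
[0.50722104 0.03956996 0.11751485] [-1.79985870e+02  4.16770926e-02 -1.72842151e+02] 0.05984748803495626 [ 0.16771192 -0.16063082  0.05454638]
```

View pics/d_scene.png

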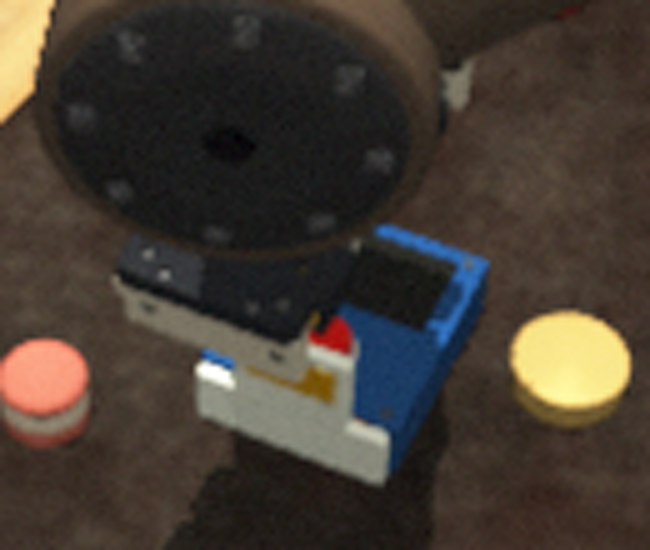

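The view shows the gripper over the plate and button, with the tin and candle well clear. I'll go down beside the button.

jog_arm --moves '[[[0, 0, 2], 0, 6], [[0, 0, 2], 0, 6], [[0, 0, 1.5], 0, 6], [[0, 0, 0.5], 0, 6], [[0, 0, 0], 0, 6], [[0, 0, 0], 0, 6]]'

```text
time_s: 4.55
tcp_pos: [0.5071, 0.0397, 0.0573]
eef_rot: [180.0, 0.1, -172.9]
contact_force: [-0.0, -0.8, -0.6]
gripper_width: 0.0599
gripper_force: 0.0
```

```bash
python3 - <<'E'
from h import *
p=capture("scene");cv2.imwrite(f"pics/e.png",cv2.resize(p["pixels"][160:270,230:360],None,fx=5,fy=5,interpolation=2))
s=get_state();print(s["tcp_pos"],s["eef_rot"],s["gripper_width"],s["contact_force"])
E
```

```text
[0.50708913 0.0396738  0.05722515] [ 1.79983541e+02  6.40493596e-02 -1.72851865e+02] 0.05985358615125761 [ 0.61597911  0.12704051 -0.92486021]
```

View pics/e.png

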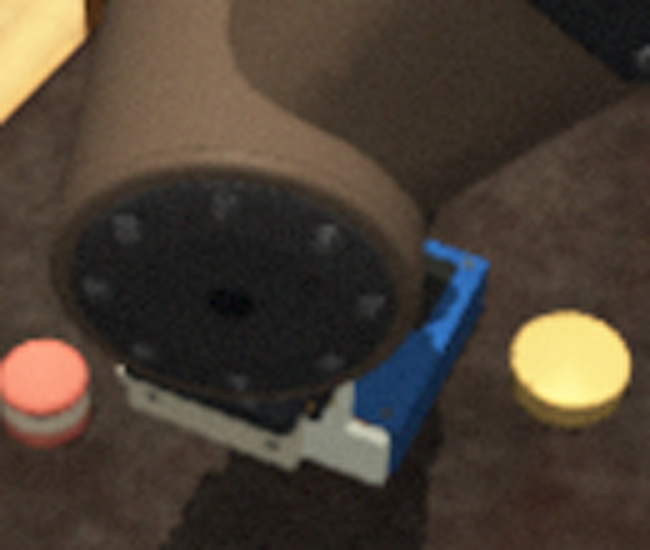

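The finger is in front of the plate with no contact, and the neighbours are untouched. Next I'll press in small steps.

jog_arm --moves '[[[0, 0, 0.4], 0, 6], [[0, 0, 0.4], 0, 6], [[0, 0, 0.15], 0, 6], [[0, 0, 0], 0, 6], [[0, 0, 0], 0, 6]]'

```text
time_s: 5.22
tcp_pos: [0.5069, 0.0396, 0.0472]
eef_rot: [180.0, 0.0, -172.8]
contact_force: [1.5, 0.9, 2.3]
gripper_width: 0.0599
gripper_force: 1.1
```

About 2–3 N is pushing up, so the finger is on the button. I'll press through the release.

jog_arm --moves '[[[0, 0, 0.1], 0, 6], [[0, 0, 0.1], 0, 6], [[0, 0, 0.08], 0, 6], [[0, 0, 0], 0, 6], [[0, 0, 0], 0, 6], [[0, 0, 0], 0, 6], [[0, 0, 0], 0, 6], [[0, 0, 0], 0, 6], [[0, 0, 0], 0, 6], [[0, 0, 0], 0, 6], [[0, 0, 0], 0, 6], [[0, 0, 0], 0, 6]]'

```text
time_s: 6.72
tcp_pos: [0.5068, 0.0396, 0.0444]
eef_rot: [180.0, 0.0, -172.9]
contact_force: [2.9, 2.4, 5.1]
gripper_width: 0.0595
gripper_force: 3.0
```

```bash
python3 - <<'E'
from h import *
p=capture("scene");cv2.imwrite(f"pics/f.png",cv2.resize(p["pixels"][160:270,230:360],None,fx=5,fy=5,interpolation=2))
for i in range(5):
    s=get_state();print(s["tcp_pos"],s["gripper_width"],s["contact_force"],s["gripper_force"]);capture("top")
E
```

```text
[0.50679963 0.03958336 0.04435264] 0.059614499016755605 [2.22177815 2.44729717 4.45362391] 2.952907225026138
[0.50682859 0.03957855 0.04435539] 0.05985781391855072 [3.3663998 2.5034549 4.1110366] 2.9535481493257976
[0.5068289  0.03956346 0.04437833] 0.059970057414853666 [3.76937706 2.92999856 4.5543822 ] 2.9535682553614606
[0.50681407 0.03956893 0.04435246] 0.059852502990178684 [2.30011648 2.29731797 3.65383364] 2.953521400304453
[0.50683488 0.03955749 0.04436774] 0.060110076185344176 [3.52499066 2.47759264 3.9448031 ] 2.9537018598966824
```

View pics/f.png

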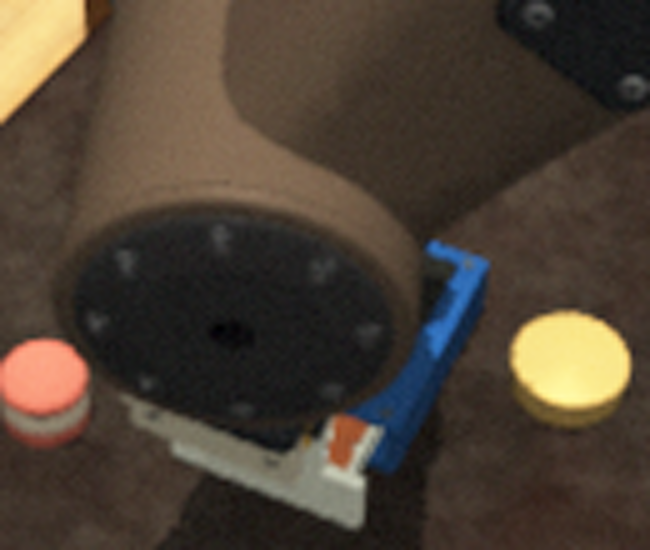

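The drawer front has come out to about crop (365,525) and stopped against the finger with a steady push of about 2.4 N. The button is about 7.6 mm down at about 4 N, and the till and its neighbours haven't moved. I'll hand it in.

```bash
python3 -c "from plant import *;print(close_job())"
```

```text
the job is handed in; nothing more can be done
None
```

The job is handed in, with no verdict returned: at hand-in the red button was held about 7.6 mm down at about 4 N, and the drawer was caught partly open (about 30 mm by geometry) and steady against the other finger at about 2.4 N; the till and the things in view beside it had not moved.

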